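# Stow a paint jar in a chest with a locking lid stay

### The job

Stow the blue paint jar in the chest. Raise the chest's lid by its handle bar until the folding stay snaps past straight and locks, let the lid back down to rest on the locked stay, and stand the jar upright inside. Then lift the lid slightly to take its weight off the stay, draw the stay's knee back through straight with its red release bar (gently and with a loose hold: its sleeve is brittle, so never clamp or wrench it), and lower the lid until it is fully shut, without slamming it or disturbing the other jars and the bottle.

Things in the scene. Friction and masses are not known exactly. Their poses are not given: they have to be found in the camera images.
- chest: pale wooden chest fixed on the counter, 200 (its x) x 220 (its y) x 80 mm high, walls 10 mm; origin at the centre of its underside; it may be turned about the vertical by up to 0.2 rad. The lid is hinged along the top of its +y side; the stay is on the outside of its +x end (the end away from the robot)
- chest_in (a point): centre of the chest's inner floor, 10 mm above the counter (inside 180 along x, 200 along y); axes as the chest's
- lid_hinge (a point): middle of the lid's hinge line, which runs along the chest's x; on the chest's +y top edge, 80 mm above the counter
- lid (a joint): blue lid, 200 x 220 x 12 mm, 0.4 kg or so: angle in rad, 0 shut, growing as its free (-y) edge rises. The hinge is stiff (about 0.8 N m of friction), so that the lid stays at any angle it is left at. Rising past about 1.41 it lets the stay snap through and lock; its end stop is at 1.53; lowered onto the locked stay it rests at about 1.27 (firm resistance); with the stay folded, it is out of the lock's reach below about 1.33
- lid_bar (a point): middle of the lid's steel handle bar, 10 mm thick, 90 mm long along the chest's x, held 40 mm beyond the lid's free edge in the plane of the lid by two arms at its ends; it circles the hinge line at a radius of 260 mm, 6 mm above the hinge line when shut; it can be pinched from above across the chest's y at every lid angle and turns between the fingers
- stay: folding brace of two 70 mm steel links beside the chest's +x end, joined at a knee. This entry is its lower link; the origin is in the vertical plane through the chest's middle (x = 0), on the axis (along the chest's x) of the pivot of the lower link on the chest, 60 mm from the hinge line towards the free edge and 30 mm below it. The upper link's other end has a 14 mm slot that runs on a pin on the lid's edge, so a lifted lid takes the load off the knee
- knee (a joint): angle of the stay's knee in rad: 0 folded with the lid shut, 2.36 both links in line (straight), 3.08 locked past straight against its stop. A light spring urges it towards locked. With the lid lifted to 1.42 or more the knee folds at about 5 N on the release bar; with the lid resting on it, about 30 N. Drawn far enough past straight (to about 1.4), the slot's end takes up (about 15 N) and draws the lid down below the lock point
- stay_bar (a point): middle of the red part of the stay's release bar, 12 mm thick, level along the chest's x, 85 mm long from the knee outwards; this point is 74 mm beyond the chest's +x end. Circles the lower link's pivot at 70 mm. Locked it is about 105 mm above the counter near the hinge side; folding draws it towards the chest's -y. Brittle: hook it or cage it loosely, do not clamp; under 22 N in all
- jar_blue_mid (a point): centre (half-way up) of the blue paint jar, 44 mm in diameter, 66 mm tall, 0.12 kg, white cap; z is its upright axis
- jar_yellow_mid (a point): the same for a yellow jar, to be left alone
- jar_green_mid (a point): the same for a green jar, to be left alone
- bottle_red: red paint bottle, 56 mm in diameter, 160 mm tall, left of the chest, to be left alone; origin under its centre
- jar_blue: the same blue jar, origin under its centre

How it is judged:
On the way, in this order (a step that is already met when the one before it is completed fails the run):
1. the lid has been raised past the lock point and rests on the locked stay, let go (lid below 1.33 rad, knee above 2.9) (value of joint knee above 2.9 rad and value of joint lid below 1.33 rad and contact force between the fingers and chest below 0.5 N), for 0.2 s.
2. the blue jar stands upright on the chest's floor, let go, the stay still locked (x of jar_blue_mid in the frame of chest_in between -0.07 and 0.07 m and y of jar_blue_mid in the frame of chest_in between -0.08 and 0.08 m and z of jar_blue_mid in the frame of chest_in below 0.045 m and angle between jar_blue_mid's own z axis and vertical below 0.2 rad and value of joint knee above 2.9 rad and contact force between the fingers and jar_blue below 0.5 N), for 0.2 s.
3. the lid is lifted off the stay (above 1.36 rad) while the knee is still locked (value of joint knee above 2.9 rad and value of joint lid above 1.36 rad), for 0.1 s.
4. the knee is folded back (below 2.0) with the lid still up (above 0.8 rad) (value of joint knee below 2 rad and value of joint lid above 0.8 rad), for 0.05 s.
At the end, for the whole second after the job is handed in: the lid is fully shut (within 0.03 rad) and at rest, with the blue jar standing upright on the floor inside the chest (its centre within 70 mm of the middle along x and 80 mm along y) (value of joint lid below 0.03 rad and x of jar_blue_mid in the frame of chest_in between -0.07 and 0.07 m and y of jar_blue_mid in the frame of chest_in between -0.08 and 0.08 m and z of jar_blue_mid in the frame of chest_in below 0.045 m and angle between jar_blue_mid's own z axis and vertical below 0.2 rad and velocity of joint lid between -0.05 and 0.05 rad/s); the robot touches nothing.
It fails at once if the stay is clamped or wrenched (more than 22 N between the fingers and the stay) (contact force between the fingers and stay above 22 N).
It fails at once if the lid slams (falls faster than 2.5 rad/s) (velocity of joint lid below -2.5 rad/s).
It fails at once if another jar or the bottle is moved by more than 20 mm or tipped (distance of any of jar_yellow_mid, jar_green_mid, bottle_red from where it was at the start of the episode above 0.02 m or angle between any of jar_yellow_mid, jar_green_mid, bottle_red's own z axis and vertical above 0.3 rad).
It also fails if it takes over 72 s, if anything falls off the work surface, if the arm or the gripper's body presses on something with over 40 N, if the wrist force passes 120 N, or if a joint passes its speed limit or range.

### The arm

A 6-joint arm with a two-finger parallel gripper is mounted at the origin on the work surface. World frame = base frame: x ahead of the robot, y to its left, z up, the work surface at z = 0. Lengths are in m, angles in rad, forces in N, time in s.
With the tool pointing down it reaches from about 0.35 to 1 m from the base axis. Payload 7.1 kg.
Tool frame: the origin (TCP) lies at the very end of the fingers, on their centre line; the grasp point (between the pads) lies 19 mm behind it; z points along the fingers, y is the line along which they close (so a half turn about z gives the same grasp; the last joint's range is limited). The gripper opens to 85 mm and grips with 20 to 120 N. Pads are 22 mm wide; open, the fingers measure 114 mm over their backs; the gripper's body (76 mm by 85 mm) begins 54 mm behind the grasp point. The pads swing forward as they close: fully open they stand 13 mm farther back than shut.
Start: joints at [-0.019, 0.423, 1.63, -0, 1.089, -0.019], TCP at [0.625, 0, 0.231] pointing down, gripper open.
Joint ranges: [-3, 3], [-0.9, 2.11], [0.09, 2.58], [-1.31, 4.45], [0.11, 2.69], [-2.54, 2.54]. Speed limits (rad/s): [2.39, 2.39, 3.01, 3.14, 3.14, 3.14].

### API

Orientations are given as a rotation vector (axis times angle).
In Python, from bench import ctrl, read_camera, ticket gives the robot as it stands.
- The arm moves only by the tool move_arm, never from a script. Its argument "deltas" is a list of rows, each an object with "twist": the turn, a rotation vector about the tool's x, y, z in rad, a list of three; "linear": the shift along the tool's x, y, z in mm, a list of three; "claw": the finger opening in mm, from 0 to 85.4. A call has 1 to 10 rows; each row shifts and turns the commanded pose from where the row before left it, along the tool's axes as they then stand; what a row does not reach is not made up. A row lasts 1/10 s, in which the tool goes at most 50 mm and 8.59 degrees, less where a joint would pass 70% of its speed; a pose out of reach is approached as far as the arm can. A call is refused whole if a number of a shift passes 50 or a number of a turn 0.15, either way. A call with a gripper value outside its range is refused whole. The fingers move at their own pace and stop on an object; "grip_force" is the grip in N (left out, the last holds). Time passes only in rows, so rows that do not move let the fingers close. It gives the time, the measured TCP pose, the force, the opening and the grip force at its end, in the units of the state.
- ctrl.get_state(): the state, without advancing time (a new reading comes with each control period).
- read_camera(name): name is "scene" or "side" or "wrist"; returns a dict with "image" (384x512x3 uint8, blue, green, red), "vertical_fov" (degrees; the focal length in pixels is half the picture's height over the tangent of half this angle, whatever the lens; pixels are square), "cx", "cy" (the principal point, pixels), "eye" and "attitude" of the camera in the world; the wrist camera has in their place "hand_eye" (4x4, takes a point from camera to tool coordinates, whose origin is the TCP and whose axes are the flange's). Camera axes: x right, y down, z forward; pixel columns grow to the right and rows downward; lengths in m; the calibration is good to about 2 mm. A picture is of the moment at which its call begins: read the wrist's pose just before it. There is no depth.
- ticket.job_done(): hands the job in; it is judged then, once.
The state is a dict: "time": time; "joint_pos": joint angles; "joint_velocities": joint speeds; "joint_torque": joint torques, N m; "position": TCP position; "tcp_rot": TCP orientation; "contact_force": force on the tool from outside, world axes, zero at the start; "wrist_torque": the same for the moment, N m; "opening": finger opening in m; "grip_force": force on a finger pad.
Only numpy, scipy, OpenCV 4.12 (cv2) and the standard library are available. Lean on these libraries where they do the work, as an engineer would, in place of code of your own. Each camera call takes 0.05 s, during which the arm holds its last target. There are 200 camera calls.

## Working session

There is one attempt and no reset: what is moved stays moved. The work goes in short steps, Python scripts to look and compute and a tool call to move; the robot and the scene stay as the last step left them, time stands still between calls to the robot, and variables do not carry over. Pictures are saved under pics/ and viewed, at most 10 in all, crops included, and the job is handed in when it is done.

Besides the shell and the picture viewer there is one more tool, called after "Call:" by a JSON object that holds its "op" and its "data", one argument or row to a line. move_arm: Moves the arm, as the interface text tells. Its arguments: {"type":"object","properties":{"deltas":{"type":"array","items":{"type":"object","properties":{"twist":{"type":"array","items":{"type":"number"}},"linear":{"type":"array","items":{"type":"number"}},"claw":{"type":"number"}}}},"grip_force":{"type":"number"}},"required":["deltas"]}

```bash
mkdir -p pics; ls; cat > look.py <<'E'
import cv2,numpy as np
from bench import ctrl,read_camera
def snap(n,f):
    s=ctrl.get_state(); c=read_camera(n); cv2.imwrite('pics/'+f,c['image']); return s,c
E
python3 - <<'E'
from look import *
import pickle
D={}
for n in['scene','side','wrist']:
    s,c=snap(n,n+'0.png'); D[n]=(s,c)
    print(n,{k:v for k,v in c.items() if k!='image'})
print(s)
pickle.dump(D,open('d0.pkl','wb'))
im=np.hstack([cv2.resize(D['scene'][1]['image'],(400,300)),cv2.resize(D['side'][1]['image'],(400,300))])
E
```

```text
pics
scene {'vertical_fov': 51.986632418221475, 'cx': 257.0602531937944, 'cy': 192.89316125614263, 'eye': array([1.01763684, 0.22020153, 0.89260588]), 'attitude': array([-1.4837266 , -2.31538974,  0.68063676])}
side {'vertical_fov': 42.3438274820965, 'cx': 252.08194711530214, 'cy': 193.446508566022, 'eye': array([0.32068179, 1.15173546, 0.81746793]), 'attitude': array([-0.22681655,  2.68190713, -1.45908133])}
wrist {'vertical_fov': 64.26613293047251, 'cx': 254.7489013485755, 'cy': 189.7502130481722, 'hand_eye': array([[-1.48742435e-03, -9.52076329e-01, -3.05856913e-01,
         7.79918362e-02],
       [ 9.99998821e-01, -1.29935439e-03, -8.18480881e-04,
         1.09804521e-03],
       [ 3.81839748e-04, -3.05857770e-01,  9.52077139e-01,
        -1.43467977e-01],
       [ 0.00000000e+00,  0.00000000e+00,  0.00000000e+00,
         1.00000000e+00]])}
{'time': 0.1, 'joint_pos': array([-1.90073030e-02,  4.23775193e-01,  1.63058451e+00, -1.33832632e-05,
        1.08862071e+00, -1.90283109e-02]), 'joint_velocities': array([ 2.30718505e-05, -2.26380220e-04, -2.40922830e-03,  2.28966078e-03,
       -4.36948687e-04, -1.23158484e-03]), 'joint_torque': array([ 5.57094211e-05, -5.58422327e+01, -2.82446283e+01, -1.17158891e-05,
        3.01709355e-03, -1.51726192e-05]), 'position': array([6.24515523e-01, 2.67947165e-05, 2.30628124e-01]), 'tcp_rot': array([-2.22070984e+00, -2.22077030e+00,  1.52475502e-03]), 'contact_force': array([-0.38174502, -0.42205924,  0.6756889 ]), 'wrist_torque': array([0.0064244 , 0.04255465, 0.00081553]), 'grip_force': 0.0, 'opening': 0.0851057079942565}
```

View pics/scene0.png

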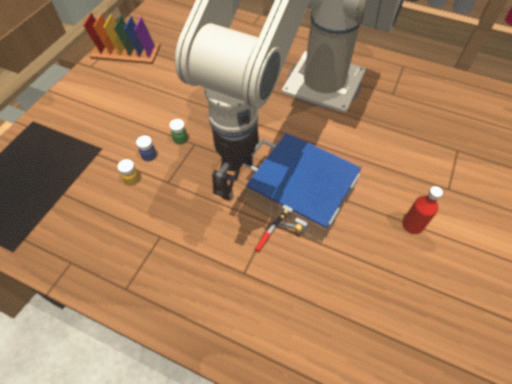

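View pics/side0.png

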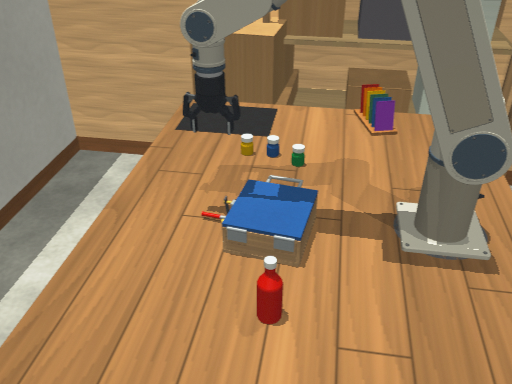

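The scene view shows the blue lid around (305,178), with its bar at about (262,150), the stay's red bar at (266,236) and the blue jar at (146,150). The bottle is at (420,212), well clear. In the side view the lid is at (272,208), the red bar at (213,216) and the blue jar at (273,147).

```bash
cat >> look.py <<'E'
from scipy.spatial.transform import Rotation as R
def cam(c,s=None):
    f=192/np.tan(np.radians(c['vertical_fov'])/2)
    if 'eye' in c: return f,R.from_rotvec(c['attitude']).as_matrix(),np.array(c['eye'])
    T=np.eye(4);T[:3,:3]=R.from_rotvec(s['tcp_rot']).as_matrix();T[:3,3]=s['position'];T=T@c['hand_eye']
    return f,T[:3,:3],T[:3,3]
def onz(c,uv,z,s=None):
    f,M,e=cam(c,s);uv=np.atleast_2d(uv).astype(float)
    d=np.c_[(uv[:,0]-c['cx'])/f,(uv[:,1]-c['cy'])/f,np.ones(len(uv))]@M.T
    return e+d*((z-e[2])/d[:,2])[:,None]
def proj(c,P,s=None):
    f,M,e=cam(c,s);q=(np.atleast_2d(P)-e)@M
    return np.c_[q[:,0]/q[:,2]*f+c['cx'],q[:,1]/q[:,2]*f+c['cy']]
def blobs(im,lo,hi,amin=15):
    m=cv2.inRange(cv2.cvtColor(im,cv2.COLOR_BGR2HSV),lo,hi)
    n,l,st,ce=cv2.connectedComponentsWithStats(m)
    return [(int(st[i,4]),ce[i].round(1),st[i,:4],(l==i).astype(np.uint8)) for i in range(1,n) if st[i,4]>=amin]
def quad(m):
    h=cv2.convexHull(max(cv2.findContours(m,0,1)[0],key=cv2.contourArea))
    e=1
    while len(a:=cv2.approxPolyDP(h,e,True))>4:e+=.5
    return a[:,0]
E
python3 - <<'E'
from look import *
import pickle
np.set_printoptions(precision=3,suppress=True)
D=pickle.load(open('d0.pkl','rb'))
for n in['scene','side']:
    c=D[n][1];im=c['image']
    b=max(blobs(im,(100,120,60),(125,255,255)),key=lambda t:t[0])
    q=quad(b[3]);w=onz(c,q,.092);print(n,'lid',q.tolist(),'\n',w[:,:2],np.linalg.norm(w-np.roll(w,-1,0),axis=1),w.mean(0))
    for nm,lo,hi in[('blue',(100,120,40),(125,255,255)),('green',(60,100,30),(90,255,255)),('yellow',(22,120,80),(32,255,255)),('red',(0,200,80),(4,255,255)),('white',(0,0,170),(180,40,255))]:
        for b in blobs(im,lo,hi,20):
            if b[0]<400: print(nm,b[0],b[1],b[2], onz(c,b[1],.066 if nm=='white' else .025)[0,:2])
E
```

```text
scene lid [[286, 135], [358, 168], [325, 225], [248, 185]] 
 [[ 0.347 -0.   ]
 [ 0.372  0.207]
 [ 0.561  0.185]
 [ 0.535 -0.023]] [0.208 0.19  0.21  0.19 ] [0.454 0.092 0.092]
white 359 [295.2  77.8] [284  53  23  41] [ 0.099 -0.07 ]
white 20 [355.5  70.8] [352  68   8   8] [-0.01   0.089]
white 48 [344.6  90.5] [340  84  11  14] [0.088 0.086]
white 28 [219.1 102.2] [212  99  15   7] [ 0.29  -0.234]
white 136 [176.4 124.5] [170 119  14  12] [ 0.418 -0.302]
white 148 [143.3 141.5] [136 136  16  12] [ 0.51  -0.352]
white 169 [125.3 165.7] [118 159  16  14] [ 0.599 -0.349]
white 21 [355.6 178.7] [352 174   7  10] [0.387 0.211]
white 104 [435.9 191.4] [430 186  13  12] [0.34  0.405]
white 29 [287.  207.6] [283 205   9   6] [0.54  0.084]
white 30 [333.1 216. ] [329 210   9  13] [0.515 0.193]
white 47 [300.8 221.5] [296 218  11   8] [0.562 0.128]
side lid [[222, 223], [249, 180], [316, 190], [300, 239]] 
 [[ 0.559  0.191]
 [ 0.529 -0.021]
 [ 0.34   0.   ]
 [ 0.364  0.222]] [0.214 0.19  0.224 0.198] [0.448 0.098 0.092]
blue 133 [377.5 105.8] [372  97  19  29] [ 0.135 -0.785]
blue 129 [272.1
[... 186 characters left out ...]
  90  19  30] [ 0.157 -0.839]
yellow 143 [246.7 148.1] [241 142  12  14] [ 0.592 -0.335]
red 66 [365.1  92.8] [361  85  17  27] [ 0.181 -0.921]
red 50 [209.7 214.7] [202 212  17   6] [0.623 0.07 ]
white 51 [246.8 136. ] [241 134  12   5] [ 0.593 -0.345]
white 55 [272.6 137.5] [267 135  12   6] [ 0.505 -0.348]
white 57 [298.2 146.3] [292 144  13   6] [ 0.414 -0.299]
white 24 [276.7 176.3] [270 175  16   3] [ 0.459 -0.097]
white 167 [406.8 206.7] [397 202  21  10] [0.095 0.001]
white 31 [236.  228.5] [227 227  20   4] [0.528 0.174]
white 33 [283.7 237.4] [274 235  21   5] [0.405 0.189]
white 46 [431.3 241.4] [427 238  10   7] [0.05  0.145]
white 89 [269.9 259.6] [264 256  13   8] [0.427 0.278]
```

The lid is centred near (0.452, 0.096) with a yaw of about -0.12. The shut bar should be at about (0.434, -0.053, 0.086) and the blue jar at (0.507, -0.350). First I'll turn the tool to the chest's axes and move above the bar.

Call:
{"op": "move_arm", "data": {
  "deltas": [
    {"twist": [0,0,0.15],"linear": [0,0,0],"claw": 36},
    {"twist": [0,0,0.15],"linear": [0,0,0],"claw": 36},
    {"twist": [0,0,0.15],"linear": [0,0,0],"claw": 36},
    {"twist": [0,0,0.15],"linear": [0,0,0],"claw": 36},
    {"twist": [0,0,0.15],"linear": [0,0,0],"claw": 36},
    {"twist": [0,0,0.15],"linear": [0,0,0],"claw": 36},
    {"twist": [0,0,0.15],"linear": [0,0,0],"claw": 36},
    {"twist": [0,0,0.15],"linear": [0,0,0],"claw": 36},
    {"twist": [0,0,0.15],"linear": [0,0,0],"claw": 36},
    {"twist": [0,0,0.15],"linear": [0,0,0],"claw": 36}
  ]
}}

```text
time: 1.15
position: [0.6247, 0.0, 0.231]
tcp_rot: [-3.14, -0.101, 0.001]
contact_force: [-0.1, -0.7, -0.8]
opening: 0.0361
grip_force: 0.0
```

Call:
{"op": "move_arm", "data": {
  "deltas": [
    {"twist": [0,0,0.15],"linear": [0,0,0],"claw": 36},
    {"twist": [0,0,0.04],"linear": [0,0,0],"claw": 36},
    {"twist": [0,0,0],"linear": [-30,13,0],"claw": 36},
    {"twist": [0,0,0],"linear": [-40,16,0],"claw": 36},
    {"twist": [0,0,0],"linear": [-40,16,5],"claw": 36},
    {"twist": [0,0,0],"linear": [-40,16,10],"claw": 36},
    {"twist": [0,0,0],"linear": [-33,14,10],"claw": 36},
    {"twist": [0,0,0],"linear": [0,0,0],"claw": 36},
    {"twist": [0,0,0],"linear": [0,0,0],"claw": 36}
  ]
}}

```text
time: 2.05
position: [0.4342, -0.0528, 0.2065]
tcp_rot: [-3.136, 0.188, -0.001]
contact_force: [0.2, -1.0, 0.9]
opening: 0.036
grip_force: 0.0
```

```bash
python3 - <<'E'
from look import *
np.set_printoptions(precision=3,suppress=True)
s,c=snap('wrist','w1.png'); import pickle; pickle.dump((s,c),open('w1.pkl','wb'))
print(s['position'],R.from_rotvec(s['tcp_rot']).as_matrix(),s['joint_pos'])
print(proj(c,[[.434,-.053,.086]],s))
E
```

```text
[ 0.434 -0.053  0.206] [[ 0.993 -0.12   0.   ]
 [-0.12  -0.993  0.   ]
 [ 0.    -0.    -1.   ]] [-0.148  0.182  2.05   0.     0.91   1.542]
[[254.826 184.301]]
```

View pics/w1.png

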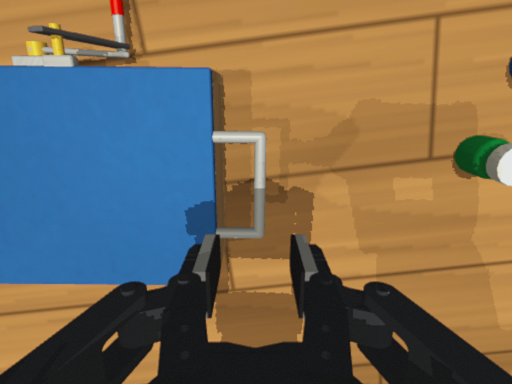

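The bar spans about (264,135) to (260,235), with its middle at (261,184). That is 5 px right of the prediction, so I'll shift tool y by +4 mm, go down and close.

Call:
{"op": "move_arm", "data": {
  "deltas": [
    {"twist": [0,0,0],"linear": [0,4,25],"claw": 36},
    {"twist": [0,0,0],"linear": [0,0,35],"claw": 36},
    {"twist": [0,0,0],"linear": [0,0,35],"claw": 36},
    {"twist": [0,0,0],"linear": [0,0,30],"claw": 36},
    {"twist": [0,0,0],"linear": [0,0,14],"claw": 36},
    {"twist": [0,0,0],"linear": [0,0,0],"claw": 2},
    {"twist": [0,0,0],"linear": [0,0,0],"claw": 2},
    {"twist": [0,0,0],"linear": [0,0,0],"claw": 2},
    {"twist": [0,0,0],"linear": [0,0,0],"claw": 2},
    {"twist": [0,0,0],"linear": [0,0,0],"claw": 2}
  ],
  "grip_force": 35
}}

```text
time: 3.1
position: [0.4349, -0.0571, 0.0682]
tcp_rot: [3.135, -0.187, 0.003]
contact_force: [-0.9, -5.7, -4.7]
opening: 0.0085
grip_force: 34.0
```

```bash
python3 - <<'E'
import numpy as np
t=np.r_[np.linspace(0,1.4,21),1.44,1.48]
p=np.c_[-260*np.cos(t)+6*np.sin(t),260*np.sin(t)+6*np.cos(t)]
for a,d in zip(t[1:],np.diff(p,axis=0)):print(round(a,2),'y %.1f z %.1f'%(-d[0],-d[1]))
E
```

```text
0.07 y -1.1 z -18.2
0.14 y -2.3 z -18.1
0.21 y -3.6 z -17.8
0.28 y -4.8 z -17.6
0.35 y -6.0 z -17.2
0.42 y -7.2 z -16.7
0.49 y -8.4 z -16.2
0.56 y -9.5 z -15.5
0.63 y -10.5 z -14.8
0.7 y -11.6 z -14.1
0.77 y -12.5 z -13.2
0.84 y -13.4 z -12.3
0.91 y -14.2 z -11.3
0.98 y -15.0 z -10.3
1.05 y -15.7 z -9.2
1.12 y -16.3 z -8.1
1.19 y -16.8 z -7.0
1.26 y -17.3 z -5.8
1.33 y -17.6 z -4.6
1.4 y -17.9 z -3.3
1.44 y -10.3 z -1.3
1.48 y -10.4 z -0.9
```

Call:
{"op": "move_arm", "data": {
  "deltas": [
    {"twist": [0,0,0],"linear": [0,-1.1,-18.2],"claw": 2},
    {"twist": [0,0,0],"linear": [0,-2.3,-18.1],"claw": 2},
    {"twist": [0,0,0],"linear": [0,-3.6,-17.8],"claw": 2},
    {"twist": [0,0,0],"linear": [0,-4.8,-17.6],"claw": 2},
    {"twist": [0,0,0],"linear": [0,-6,-17.2],"claw": 2},
    {"twist": [0,0,0],"linear": [0,-7.2,-16.7],"claw": 2},
    {"twist": [0,0,0],"linear": [0,-8.4,-16.2],"claw": 2},
    {"twist": [0,0,0],"linear": [0,-9.5,-15.5],"claw": 2},
    {"twist": [0,0,0],"linear": [0,-10.5,-14.8],"claw": 2},
    {"twist": [0,0,0],"linear": [0,-11.6,-14.1],"claw": 2}
  ]
}}

```text
time: 4.1
position: [0.4432, 0.007, 0.2359]
tcp_rot: [3.134, -0.186, 0.008]
contact_force: [4.2, -7.4, -1.4]
opening: 0.0084
grip_force: 34.1
```

Call:
{"op": "move_arm", "data": {
  "deltas": [
    {"twist": [0,0,0],"linear": [0,-12.5,-13.2],"claw": 2},
    {"twist": [0,0,0],"linear": [0,-13.4,-12.3],"claw": 2},
    {"twist": [0,0,0],"linear": [0,-14.2,-11.3],"claw": 2},
    {"twist": [0,0,0],"linear": [0,-15,-10.3],"claw": 2},
    {"twist": [0,0,0],"linear": [0,-15.7,-9.2],"claw": 2},
    {"twist": [0,0,0],"linear": [0,-16.3,-8.1],"claw": 2},
    {"twist": [0,0,0],"linear": [0,-16.8,-7],"claw": 2},
    {"twist": [0,0,0],"linear": [0,-17.3,-5.8],"claw": 2},
    {"twist": [0,0,0],"linear": [0,-17.6,-4.6],"claw": 2}
  ]
}}

```text
time: 5.0
position: [0.4609, 0.1458, 0.3187]
tcp_rot: [3.136, -0.187, 0.014]
contact_force: [5.3, -5.5, 5.5]
opening: 0.0086
grip_force: 35.5
```

Call:
{"op": "move_arm", "data": {
  "deltas": [
    {"twist": [0,0,0],"linear": [0,-17.9,-3.3],"claw": 2},
    {"twist": [0,0,0],"linear": [0,-10.3,-1.3],"claw": 2},
    {"twist": [0,0,0],"linear": [0,-10.4,-0.9],"claw": 2},
    {"twist": [0,0,0],"linear": [0,0,0],"claw": 2},
    {"twist": [0,0,0],"linear": [0,0,0],"claw": 2}
  ]
}}

```text
time: 5.5
position: [0.4656, 0.1853, 0.324]
tcp_rot: [-3.133, 0.186, -0.014]
contact_force: [6.5, 1.4, 4.0]
opening: 0.0086
grip_force: 35.8
```

```bash
python3 - <<'E'
from look import *
s,c=snap('scene','s2.png');print(s['position'],s['joint_pos'],s['contact_force'])
c2=read_camera('side')
cv2.imwrite('pics/s2b.png',np.hstack([cv2.resize(c['image'][110:290,180:420],(400,300)),cv2.resize(c2['image'][110:290,150:390],(400,300))]))
E
```

```text
[0.46561973 0.18533627 0.32398283] [ 3.55318626e-01  1.30135686e-01  1.80634178e+00 -4.45110316e-04
  1.19576923e+00  2.04486071e+00] [6.46084575 1.38533704 3.99332263]
```

View pics/s2b.png

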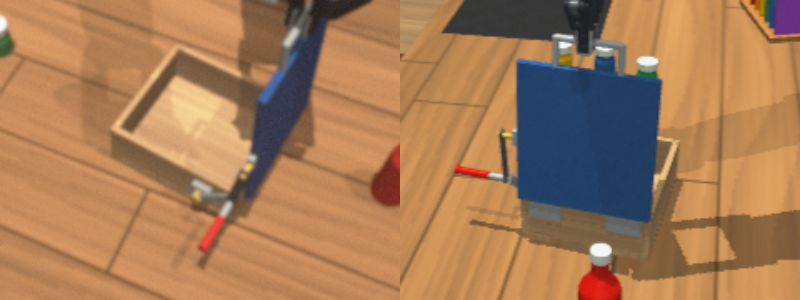

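The lid stands nearly vertical with the handle gripped, the stay is raised, and the red bar runs from (455,170) to (505,178) in the side crop. Now I'll lower the lid onto the stay.

Call:
{"op": "move_arm", "data": {
  "deltas": [
    {"twist": [0,0,0],"linear": [0,7.8,0.7],"claw": 2},
    {"twist": [0,0,0],"linear": [0,7.7,0.8],"claw": 2},
    {"twist": [0,0,0],"linear": [0,7.7,1.2],"claw": 2},
    {"twist": [0,0,0],"linear": [0,7.7,1.3],"claw": 2},
    {"twist": [0,0,0],"linear": [0,6.4,1.3],"claw": 2},
    {"twist": [0,0,0],"linear": [0,6.3,1.4],"claw": 2},
    {"twist": [0,0,0],"linear": [0,5,1.3],"claw": 2},
    {"twist": [0,0,0],"linear": [0,2,0.5],"claw": 2},
    {"twist": [0,0,0],"linear": [0,0,0],"claw": 2}
  ]
}}

```text
time: 6.5
position: [0.4589, 0.1341, 0.3151]
tcp_rot: [-3.134, 0.187, -0.011]
contact_force: [4.7, -1.4, 6.4]
opening: 0.0083
grip_force: 36.5
```

```bash
python3 - <<'E'
from look import *
np.set_printoptions(precision=4,suppress=True)
s=ctrl.get_state();print(s['position'],s['contact_force'])
C=[read_camera('scene'),read_camera('side')]
# red blob ends in both views, triangulated: mid
L=[]
for c in C:
    bs=[b for b in blobs(c['image'],(0,170,80),(5,255,255),15)]
    for b in bs: print(b[0],b[1],b[2])
E
```

```text
[0.4589 0.1341 0.3151] [ 4.7215 -1.3677  6.3941]
211 [93.2 32.3] [85 15 19 36]
763 [420.1 214.4] [404 196  34  37]
117 [303.6 246.4] [296 236  16  21]
95 [365.9  92.3] [361  84  18  28]
83 [193.3 208.5] [184 205  20   8]
1209 [269.  296.9] [257 269  26  55]
```

```bash
cat >> look.py <<'E'
def tri(c1,u1,c2,u2):
    A=[];b=[]
    for c,u in((c1,u1),(c2,u2)):
        f,M,e=cam(c);d=M@np.array([(u[0]-c['cx'])/f,(u[1]-c['cy'])/f,1]);d/=np.linalg.norm(d)
        Q=np.eye(3)-np.outer(d,d);A.append(Q);b.append(Q@e)
    x=np.linalg.lstsq(np.vstack(A),np.hstack(b),rcond=None)[0]
    return x
E
python3 - <<'E'
from look import *
import pickle
D=pickle.load(open('d0.pkl','rb'));a,b=D['scene'][1],D['side'][1]
x=tri(a,(303.6,246.4),b,(193.3,208.5));print('bar',x,proj(a,x),proj(b,x))
ch=np.array([.452,.096]);y=-.12;E=np.array([[np.cos(y),np.sin(y)],[-np.sin(y),np.cos(y)]])
print('chest frame',E@(x[:2]-ch)); 
x0=tri(a,(143.3,141.5),b,(272.6,137.5));print('blue cap',x0)
x0=tri(a,(176.4,124.5),b,(298.2,146.3));print('green',x0)
x0=tri(a,(125.3,165.7),b,(246.8,136));print('yel',x0)
E
```

```text
bar [0.6392149  0.16079303 0.10564588] [[303.62706309 246.54550344]] [[193.40648961 208.42979317]]
chest frame [0.17811205 0.08673899]
blue cap [ 0.50648634 -0.35536157  0.06173928]
green [ 0.41482603 -0.3051797   0.06199189]
yel [ 0.59531925 -0.35280176  0.06100722]
```

The triangulated bar is at z 0.106 and chest (0.178, 0.087), which matches the locked position. I'll let go, rise and travel to above the blue jar, about 106 mm along tool x and 479 mm along tool y.

Call:
{"op": "move_arm", "data": {
  "deltas": [
    {"twist": [0,0,0],"linear": [0,0,0],"claw": 34},
    {"twist": [0,0,0],"linear": [0,0,0],"claw": 34},
    {"twist": [0,0,0],"linear": [0,0,0],"claw": 34},
    {"twist": [0,0,0],"linear": [0,0,0],"claw": 34},
    {"twist": [0,0,0],"linear": [0,0,-15],"claw": 34},
    {"twist": [0,0,0],"linear": [0,0,-30],"claw": 34},
    {"twist": [0,0,0],"linear": [0,20,-10],"claw": 34},
    {"twist": [0,0,0],"linear": [6,40,0],"claw": 70},
    {"twist": [0,0,0],"linear": [10,45,0],"claw": 70},
    {"twist": [0,0,0],"linear": [10,45,0],"claw": 70}
  ]
}}

```text
time: 7.6
position: [0.4644, -0.0194, 0.3674]
tcp_rot: [-3.136, 0.185, -0.0]
contact_force: [0.9, 0.6, 1.5]
opening: 0.0697
grip_force: 0.0
```

Call:
{"op": "move_arm", "data": {
  "deltas": [
    {"twist": [0,0,0],"linear": [10,45,10],"claw": 70},
    {"twist": [0,0,0],"linear": [10,45,20],"claw": 70},
    {"twist": [0,0,0],"linear": [10,45,30],"claw": 70},
    {"twist": [0,0,0],"linear": [10,45,30],"claw": 70},
    {"twist": [0,0,0],"linear": [10,45,30],"claw": 70},
    {"twist": [0,0,0],"linear": [10,45,30],"claw": 70},
    {"twist": [0,0,0],"linear": [10,40,30],"claw": 70},
    {"twist": [0,0,0],"linear": [10,19,20],"claw": 70},
    {"twist": [0,0,0],"linear": [0,0,0],"claw": 70},
    {"twist": [0,0,0],"linear": [0,0,0],"claw": 70}
  ]
}}

```text
time: 8.6
position: [0.5026, -0.3364, 0.1782]
tcp_rot: [-3.135, 0.188, 0.003]
contact_force: [-0.2, 0.2, -0.3]
opening: 0.0697
grip_force: 0.0
```

```bash
python3 - <<'E'
from look import *
np.set_printoptions(precision=4,suppress=True)
s,c=snap('wrist','w3.png');print(s['position'],s['tcp_rot'],s['joint_pos'],s['contact_force'])
print('jar pred top centre',proj(c,[.5065,-.354,.066],s))
for b in blobs(c['image'],(100,100,30),(125,255,255),100)+blobs(c['image'],(0,0,170),(180,40,255),100):print(b[0],b[1],b[2],onz(c,b[1],.062,s))
C=[read_camera('scene'),read_camera('side')]
for k in C:print([ (b[0],b[1]) for b in blobs(k['image'],(0,170,80),(5,255,255),15) if b[0]<150])
E
```

```text
[ 0.5026 -0.3364  0.1782] [-3.1346  0.1883  0.0028] [-0.6096  0.4585  1.7132  0.0003  0.972   1.0811] [-0.1805  0.1853 -0.3459]
jar pred top centre [[274.3742 180.0001]]
340 [267.7 152.8] [250 145  42  27] [[ 0.5302 -0.3509  0.062 ]]
2136 [257.4  69.1] [233  43  50  54] [[ 0.5978 -0.3501  0.062 ]]
1410 [273.1 177.3] [251 157  45  43] [[ 0.5079 -0.3533  0.062 ]]
295 [225. 285.] [211 274  33  19] [[ 0.4037 -0.2946  0.062 ]]
[(116, array([303.7, 246.2]))]
[(96, array([365.8,  92.6])), (81, array([193.3, 208.5]))]
```

View pics/w3.png

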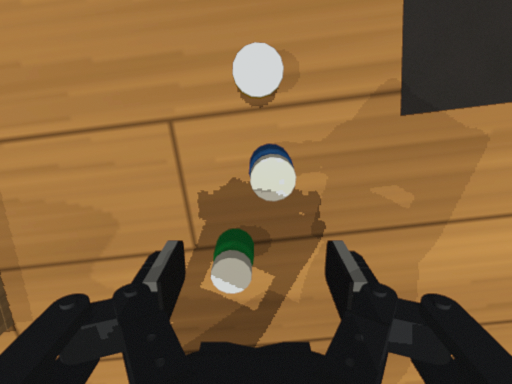

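The blue jar's cap is at (273,177), which casts to (0.507, -0.354), and the green and yellow jars are clear of the finger path. I'll shift by (6, 17) mm and go down 154 mm.

Call:
{"op": "move_arm", "data": {
  "deltas": [
    {"twist": [0,0,0],"linear": [6,17,0],"claw": 70},
    {"twist": [0,0,0],"linear": [0,0,30],"claw": 70},
    {"twist": [0,0,0],"linear": [0,0,40],"claw": 70},
    {"twist": [0,0,0],"linear": [0,0,40],"claw": 70},
    {"twist": [0,0,0],"linear": [0,0,30],"claw": 70},
    {"twist": [0,0,0],"linear": [0,0,14],"claw": 70},
    {"twist": [0,0,0],"linear": [0,0,0],"claw": 30},
    {"twist": [0,0,0],"linear": [0,0,0],"claw": 30},
    {"twist": [0,0,0],"linear": [0,0,0],"claw": 30},
    {"twist": [0,0,0],"linear": [0,0,0],"claw": 30}
  ],
  "grip_force": 30
}}

```text
time: 9.75
position: [0.5081, -0.3549, 0.0266]
tcp_rot: [3.134, -0.187, 0.004]
contact_force: [0.9, 0.5, 2.8]
opening: 0.0419
grip_force: 30.9
```

Call:
{"op": "move_arm", "data": {
  "deltas": [
    {"twist": [0,0,0],"linear": [0,0,0],"claw": 30},
    {"twist": [0,0,0],"linear": [0,0,-10],"claw": 30},
    {"twist": [0,0,0],"linear": [0,0,-30],"claw": 30},
    {"twist": [0,0,0],"linear": [0,0,-40],"claw": 30},
    {"twist": [0,0,0],"linear": [0,0,-40],"claw": 30}
  ]
}}

```text
time: 10.25
position: [0.5066, -0.3541, 0.1464]
tcp_rot: [-3.135, 0.187, 0.002]
contact_force: [0.4, -1.3, -1.1]
opening: 0.0417
grip_force: 30.9
```

Call:
{"op": "move_arm", "data": {
  "deltas": [
    {"twist": [0,0,0],"linear": [-6,-20,-15],"claw": 30},
    {"twist": [0,0,0],"linear": [-11,-40,-5],"claw": 30},
    {"twist": [0,0,0],"linear": [-11,-40,0],"claw": 30},
    {"twist": [0,0,0],"linear": [-11,-40,0],"claw": 30},
    {"twist": [0,0,0],"linear": [-11,-40,0],"claw": 30},
    {"twist": [0,0,0],"linear": [-11,-40,0],"claw": 30},
    {"twist": [0,0,0],"linear": [-11,-40,0],"claw": 30},
    {"twist": [0,0,0],"linear": [-11,-40,0],"claw": 30},
    {"twist": [0,0,0],"linear": [-11,-40,0],"claw": 30},
    {"twist": [0,0,0],"linear": [-11,-40,0],"claw": 30}
  ]
}}

```text
time: 11.25
position: [0.4476, 0.0369, 0.1657]
tcp_rot: [-3.136, 0.188, -0.001]
contact_force: [0.2, 1.1, -1.5]
opening: 0.0421
grip_force: 30.9
```

Call:
{"op": "move_arm", "data": {
  "deltas": [
    {"twist": [0,0,0],"linear": [-3,-15,0],"claw": 30},
    {"twist": [0,0,0],"linear": [0,0,0],"claw": 30},
    {"twist": [0,0,0],"linear": [0,0,0],"claw": 30}
  ]
}}

```text
time: 11.55
position: [0.4469, 0.0507, 0.1654]
tcp_rot: [3.136, -0.185, 0.001]
contact_force: [0.1, -0.7, -0.5]
opening: 0.0423
grip_force: 30.9
```

```bash
python3 - <<'E'
from look import *
np.set_printoptions(precision=4,suppress=True)
s=ctrl.get_state();print(s['position'],s['joint_pos'],s['contact_force'])
c=read_camera('scene');c2=read_camera('side')
cv2.imwrite('pics/s4.png',np.hstack([cv2.resize(c['image'][80:290,160:440],(400,300)),cv2.resize(c2['image'][70:280,130:410],(400,300))]))
E
```

```text
[0.4469 0.0507 0.1654] [ 0.0867  0.2689  2.0573 -0.0004  0.8147  1.7758] [ 0.1364 -0.6915 -0.4583]
```

View pics/s4.png

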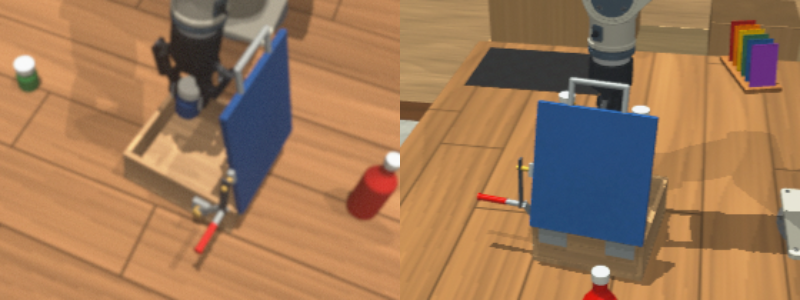

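The scene crop shows the jar (187,98) held upright over the open chest, with clearance from the lid. I'll lower it now.

Call:
{"op": "move_arm", "data": {
  "deltas": [
    {"twist": [0,0,0],"linear": [0,0,25],"claw": 30},
    {"twist": [0,0,0],"linear": [0,0,35],"claw": 30},
    {"twist": [0,0,0],"linear": [0,0,35],"claw": 30},
    {"twist": [0,0,0],"linear": [0,0,20],"claw": 30},
    {"twist": [0,0,0],"linear": [0,0,8],"claw": 30},
    {"twist": [0,0,0],"linear": [0,0,3],"claw": 30},
    {"twist": [0,0,0],"linear": [0,0,0],"claw": 30},
    {"twist": [0,0,0],"linear": [0,0,0],"claw": 30}
  ]
}}

```text
time: 12.45
position: [0.4477, 0.0506, 0.0398]
tcp_rot: [-3.136, 0.188, -0.003]
contact_force: [-1.2, -0.2, -1.4]
opening: 0.0421
grip_force: 30.9
```

Call:
{"op": "move_arm", "data": {
  "deltas": [
    {"twist": [0,0,0],"linear": [0,0,1.5],"claw": 30},
    {"twist": [0,0,0],"linear": [0,0,1.5],"claw": 30},
    {"twist": [0,0,0],"linear": [0,0,0],"claw": 30}
  ]
}}

```text
time: 12.75
position: [0.4475, 0.0508, 0.0366]
tcp_rot: [-3.136, 0.187, -0.002]
contact_force: [0.2, -0.2, 4.9]
opening: 0.042
grip_force: 31.4
```

Call:
{"op": "move_arm", "data": {
  "deltas": [
    {"twist": [0,0,0],"linear": [0,0,0],"claw": 58},
    {"twist": [0,0,0],"linear": [0,0,0],"claw": 58},
    {"twist": [0,0,0],"linear": [0,0,0],"claw": 58},
    {"twist": [0,0,0],"linear": [0,0,0],"claw": 58},
    {"twist": [0,0,0],"linear": [0,0,-15],"claw": 58},
    {"twist": [0,0,0],"linear": [0,0,-35],"claw": 58},
    {"twist": [0,0,0],"linear": [0,0,-45],"claw": 58}
  ]
}}

```text
time: 13.45
position: [0.4453, 0.0506, 0.1306]
tcp_rot: [3.135, -0.187, -0.007]
contact_force: [0.9, -0.3, 0.1]
opening: 0.0579
grip_force: 0.0
```

```bash
python3 - <<'E'
from look import *
np.set_printoptions(precision=4,suppress=True)
s,c=snap('wrist','w5.png');print(s['position'],s['joint_pos'],s['contact_force'])
print(proj(c,[.4475,.0508,.076],s))
for b in blobs(c['image'],(0,0,150),(180,60,255),100):print(b[0],b[1],b[2],onz(c,b[1],.076,s))
E
```

```text
[0.4453 0.0506 0.1306] [0.0865 0.3326 2.0792 0.     0.7343 1.7766] [ 0.8538 -0.3193  0.1241]
[[254.0489 208.0277]]
681 [107.6  45. ] [84 38 48 15] [[0.5601 0.1239 0.076 ]]
1400 [256.3 200.7] [226 182  56  51] [[0.4527 0.0486 0.076 ]]
269 [244.1 226.8] [231 219  24  17] [[0.4342 0.0595 0.076 ]]
```

View pics/w5.png

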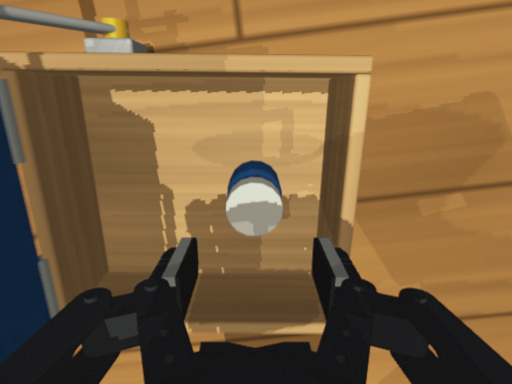

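The jar stands upright on the chest floor at (254,208). Now I'll go back to the lid bar.

Call:
{"op": "move_arm", "data": {
  "deltas": [
    {"twist": [0,0,0],"linear": [0,0,-45],"claw": 34},
    {"twist": [0,0,0],"linear": [0,0,-50],"claw": 34},
    {"twist": [0,0,0],"linear": [0,0,-50],"claw": 34},
    {"twist": [0,0,0],"linear": [0,0,-50],"claw": 34},
    {"twist": [0,0,0],"linear": [0,0,-50],"claw": 34},
    {"twist": [0,0,0],"linear": [1.5,-40,0],"claw": 34},
    {"twist": [0,0,0],"linear": [2,-44.5,0],"claw": 34},
    {"twist": [0,0,0],"linear": [0,0,0],"claw": 34},
    {"twist": [0,0,0],"linear": [0,0,0],"claw": 34}
  ]
}}

```text
time: 14.4
position: [0.46, 0.1349, 0.3755]
tcp_rot: [3.136, -0.184, -0.001]
contact_force: [-0.3, -0.2, 1.4]
opening: 0.0339
grip_force: 0.0
```

```bash
python3 - <<'E'
from look import *
np.set_printoptions(precision=4,suppress=True)
s,c=snap('wrist','w6.png');print(s['position'],s['joint_pos'],s['contact_force'])
print(proj(c,[[.4589,.1341,.334]],s))
E
```

```text
[0.46   0.1349 0.3755] [ 0.2605  0.0537  1.774  -0.0003  1.3148  1.9483] [-0.2762 -0.2318  1.3585]
[[256.1569 219.997 ]]
```

View pics/w6.png

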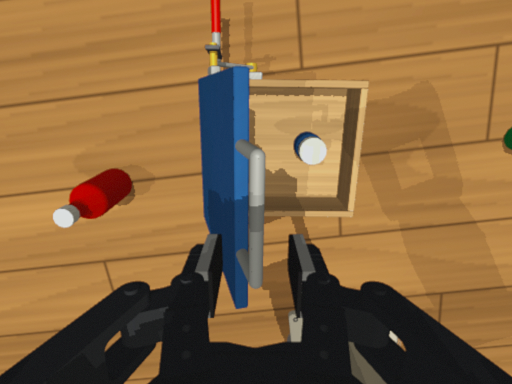

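The bar is at column 257, centred between the fingers. I'll go down, pinch it, and lift the lid to about 1.45.

Call:
{"op": "move_arm", "data": {
  "deltas": [
    {"twist": [0,0,0],"linear": [0,0,25],"claw": 34},
    {"twist": [0,0,0],"linear": [0,0,25],"claw": 34},
    {"twist": [0,0,0],"linear": [0,0,10],"claw": 34},
    {"twist": [0,0,0],"linear": [0,0,0],"claw": 2},
    {"twist": [0,0,0],"linear": [0,0,0],"claw": 2},
    {"twist": [0,0,0],"linear": [0,0,0],"claw": 2},
    {"twist": [0,0,0],"linear": [0,0,0],"claw": 2},
    {"twist": [0,0,0],"linear": [0,0,0],"claw": 2}
  ],
  "grip_force": 35
}}

```text
time: 15.25
position: [0.4606, 0.1339, 0.3163]
tcp_rot: [3.135, -0.187, 0.001]
contact_force: [-1.7, -3.9, -2.4]
opening: 0.0083
grip_force: 34.4
```

Call:
{"op": "move_arm", "data": {
  "deltas": [
    {"twist": [0,0,0],"linear": [0,-7.5,-2],"claw": 2},
    {"twist": [0,0,0],"linear": [0,-7.6,-1.8],"claw": 2},
    {"twist": [0,0,0],"linear": [0,-7.7,-1.6],"claw": 2},
    {"twist": [0,0,0],"linear": [0,-7.7,-1.4],"claw": 2},
    {"twist": [0,0,0],"linear": [0,-6.4,-0.9],"claw": 2},
    {"twist": [0,0,0],"linear": [0,-6.4,-0.8],"claw": 2},
    {"twist": [0,0,0],"linear": [0,-3,-0.3],"claw": 2},
    {"twist": [0,0,0],"linear": [0,0,0],"claw": 2},
    {"twist": [0,0,0],"linear": [0,0,0],"claw": 2}
  ]
}}

```text
time: 16.15
position: [0.4667, 0.1813, 0.3252]
tcp_rot: [-3.134, 0.186, -0.003]
contact_force: [5.4, 2.2, -2.6]
opening: 0.0083
grip_force: 34.2
```

Call:
{"op": "move_arm", "data": {
  "deltas": [
    {"twist": [0,0,0],"linear": [0,0,0],"claw": 34},
    {"twist": [0,0,0],"linear": [0,0,0],"claw": 34},
    {"twist": [0,0,0],"linear": [0,0,0],"claw": 34},
    {"twist": [0,0,0],"linear": [0,0,0],"claw": 34},
    {"twist": [0,0,0],"linear": [0,0,-20],"claw": 34},
    {"twist": [0,0,0],"linear": [0,0,-40],"claw": 34},
    {"twist": [0,0,0],"linear": [0,20,-10],"claw": 34},
    {"twist": [0,0,0],"linear": [0,40,0],"claw": 28},
    {"twist": [0,0,0],"linear": [20,40,0],"claw": 28},
    {"twist": [0,0,0],"linear": [40,20,0],"claw": 28}
  ]
}}

```text
time: 17.15
position: [0.5097, 0.0519, 0.3957]
tcp_rot: [3.136, -0.187, 0.001]
contact_force: [0.9, 0.9, 0.1]
opening: 0.0276
grip_force: 0.0
```

```bash
python3 - <<'E'
from look import *
np.set_printoptions(precision=4,suppress=True)
s=ctrl.get_state();print(s['position'],s['joint_pos'],s['contact_force'])
d=[([-.019,.4238,1.6306,0],[.6245,0,.2306]),([-.148,.182,2.05],[.434,-.053,.206]),([.3553,.1301,1.8063],[.4656,.1853,.324]),([-.6096,.4585,1.7132],[.5026,-.3364,.1782]),([.0867,.2689,2.0573],[.4469,.0507,.1654]),([.0865,.3326,2.0792],[.4453,.0506,.1306]),([.2605,.0537,1.774],[.46,.1349,.3755]),(s['joint_pos'],s['position'])]
A=[];b=[]
for q,p in d:
    s2,c2,s3,c3=np.sin(q[1]),np.cos(q[1]),np.sin(q[1]+q[2]),np.cos(q[1]+q[2])
    # unknown: a,h-Lt,L1,L2,e
    A+= [[1,0,s2,s3,c3],[0,1,c2,c3,-s3]]; b+=[np.hypot(*p[:2]),p[2]]
x,res,rk,_=np.linalg.lstsq(np.array(A),np.array(b),rcond=None);print(x,res,rk)
C=[read_camera('scene'),read_camera('side')]
u=[[b[1] for b in blobs(k['image'],(0,170,80),(5,255,255),15) if 30<b[0]<150 and b[1][1]>150] for k in C];print(u)
if u[0] and u[1]:print(tri(C[0],u[0][0],C[1],u[1][0]))
cv2.imwrite('pics/s7.png',np.hstack([cv2.resize(C[0]['image'][80:290,160:440],(400,300)),cv2.resize(C[1]['image'][0:280,130:503],(400,300))]))
E
```

```text
[0.5097 0.0519 0.3957] [ 0.0783  0.0956  1.6839 -0.0001  1.3617  1.7685] [0.8661 0.9047 0.0934]
[0.0004 0.0153 0.5601 0.4859 0.0782] [0.] 5
[[array([306.5, 249.2])], [array([192.5, 212.4])]]
[0.6396 0.1685 0.0989]
```

View pics/s7.png

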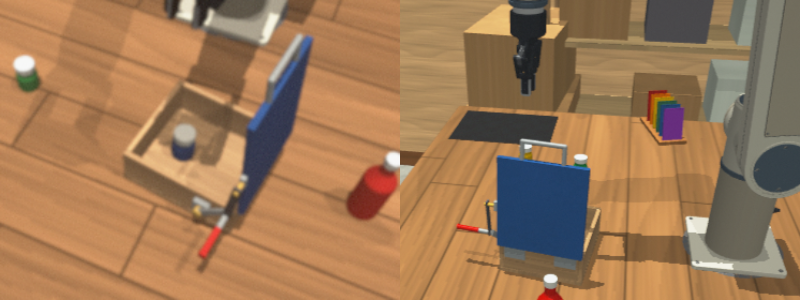

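The lid stays up, with the jar inside at (183,140) in the scene crop. The locked red bar triangulates to (0.640, 0.169, 0.099), as expected. I'll move out to +x and stop above the bar.

Call:
{"op": "move_arm", "data": {
  "deltas": [
    {"twist": [0,0,0],"linear": [40,0,0],"claw": 28},
    {"twist": [0,0,0],"linear": [40,-10,0],"claw": 28},
    {"twist": [0,0,0],"linear": [39,-30,0],"claw": 28},
    {"twist": [0,0,0],"linear": [0,-45,0],"claw": 28},
    {"twist": [0,0,0],"linear": [0,-47,20],"claw": 28},
    {"twist": [0,0,0],"linear": [0,0,45],"claw": 28},
    {"twist": [0,0,0],"linear": [0,0,45],"claw": 28},
    {"twist": [0,0,0],"linear": [0,0,45],"claw": 28},
    {"twist": [0,0,0],"linear": [0,0,30],"claw": 28},
    {"twist": [0,0,0],"linear": [0,0,0],"claw": 28}
  ]
}}

```text
time: 18.25
position: [0.6414, 0.1695, 0.2049]
tcp_rot: [3.133, -0.186, -0.015]
contact_force: [-0.4, 0.4, -0.4]
opening: 0.0279
grip_force: 0.0
```

```bash
python3 - <<'E'
from look import *
np.set_printoptions(precision=4,suppress=True)
s,c=snap('wrist','w8.png');print(s['position'],s['joint_pos'],s['contact_force'])
P=[.6396,.1685,.099];print(proj(c,P,s))
for b in blobs(c['image'],(0,170,60),(5,255,255),50):print(b[0],b[1],b[2],onz(c,b[1],.100,s))
E
```

```text
[0.6414 0.1695 0.2049] [0.2404 0.5115 1.5518 0.0003 1.0883 1.9299] [-0.4462  0.3912 -0.3909]
[[255.684  189.6264]]
787 [255.7 188.3] [249 158  15  64] [[0.6411 0.1683 0.1   ]]
108 [121.2 338.4] [113 329  17  20] [[0.4991 0.3225 0.1   ]]
```

View pics/w8.png

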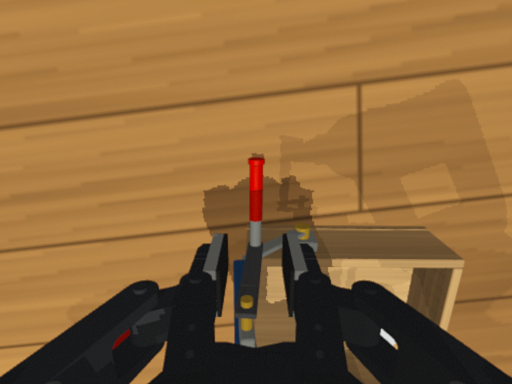

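The red bar (256,188) is centred between the fingers. I'll go down to cage it loosely.

Call:
{"op": "move_arm", "data": {
  "deltas": [
    {"twist": [0,0,0],"linear": [0,0,30],"claw": 28},
    {"twist": [0,0,0],"linear": [0,0,35],"claw": 28},
    {"twist": [0,0,0],"linear": [0,0,25],"claw": 28},
    {"twist": [0,0,0],"linear": [0,0,15],"claw": 28},
    {"twist": [0,0,0],"linear": [0,0,10],"claw": 28},
    {"twist": [0,0,0],"linear": [0,0,8],"claw": 28},
    {"twist": [0,0,0],"linear": [0,0,0],"claw": 28}
  ]
}}

```text
time: 19.0
position: [0.6452, 0.1699, 0.0874]
tcp_rot: [-3.136, 0.187, -0.0]
contact_force: [-0.0, 0.3, 0.0]
opening: 0.0282
grip_force: 0.0
```

```bash
python3 - <<'E'
import numpy as np
a=np.radians(np.arange(47,128,5.));p=70*np.c_[np.cos(a),np.sin(a)]
for x,d in zip(a[1:],np.diff(p,axis=0)):print(round(np.degrees(x)),'tool y %.1f z %.1f'%(-d[0],-d[1]))
E
```

```text
52 tool y 4.6 z -4.0
57 tool y 5.0 z -3.5
62 tool y 5.3 z -3.1
67 tool y 5.5 z -2.6
72 tool y 5.7 z -2.1
77 tool y 5.9 z -1.6
82 tool y 6.0 z -1.1
87 tool y 6.1 z -0.6
92 tool y 6.1 z -0.1
97 tool y 6.1 z 0.5
102 tool y 6.0 z 1.0
107 tool y 5.9 z 1.5
112 tool y 5.8 z 2.0
117 tool y 5.6 z 2.5
122 tool y 5.3 z 3.0
127 tool y 5.0 z 3.5
```

Call:
{"op": "move_arm", "data": {
  "deltas": [
    {"twist": [0,0,0],"linear": [0,2,4],"claw": 28},
    {"twist": [0,0,0],"linear": [0,3,0],"claw": 28},
    {"twist": [0,0,0],"linear": [0,3,0],"claw": 28},
    {"twist": [0,0,0],"linear": [0,2.3,-2],"claw": 28},
    {"twist": [0,0,0],"linear": [0,2.3,-2],"claw": 28}
  ]
}}

```text
time: 19.5
position: [0.6435, 0.1573, 0.0875]
tcp_rot: [-3.136, 0.188, -0.0]
contact_force: [-0.4, 1.2, -0.1]
opening: 0.0278
grip_force: 1.0
```

Call:
{"op": "move_arm", "data": {
  "deltas": [
    {"twist": [0,0,0],"linear": [0,2.5,-1.8],"claw": 28},
    {"twist": [0,0,0],"linear": [0,2.5,-1.8],"claw": 28}
  ]
}}

```text
time: 19.7
position: [0.643, 0.1529, 0.0914]
tcp_rot: [-3.135, 0.187, -0.001]
contact_force: [-1.5, 6.1, 2.3]
opening: 0.0282
grip_force: 2.7
```

Call:
{"op": "move_arm", "data": {
  "deltas": [
    {"twist": [0,0,0],"linear": [0,2.6,-1.6],"claw": 28},
    {"twist": [0,0,0],"linear": [0,2.7,-1.5],"claw": 28},
    {"twist": [0,0,0],"linear": [0,2.8,-1.3],"claw": 28},
    {"twist": [0,0,0],"linear": [0,2.8,-1.2],"claw": 28}
  ]
}}

```text
time: 20.1
position: [0.6422, 0.1418, 0.0971]
tcp_rot: [-3.135, 0.187, -0.003]
contact_force: [0.7, 3.8, 3.0]
opening: 0.028
grip_force: 2.1
```

Call:
{"op": "move_arm", "data": {
  "deltas": [
    {"twist": [0,0,0],"linear": [0,2.9,-1],"claw": 28},
    {"twist": [0,0,0],"linear": [0,2.9,-1],"claw": 28},
    {"twist": [0,0,0],"linear": [0,3,-0.8],"claw": 28},
    {"twist": [0,0,0],"linear": [0,3,-0.6],"claw": 28}
  ]
}}

```text
time: 20.5
position: [0.64, 0.1294, 0.0997]
tcp_rot: [3.136, -0.187, -0.0]
contact_force: [0.9, 3.7, 2.2]
opening: 0.0281
grip_force: 1.6
```

Call:
{"op": "move_arm", "data": {
  "deltas": [
    {"twist": [0,0,0],"linear": [0,3,-0.4],"claw": 28},
    {"twist": [0,0,0],"linear": [0,3,-0.3],"claw": 28},
    {"twist": [0,0,0],"linear": [0,3,-0.2],"claw": 28},
    {"twist": [0,0,0],"linear": [0,3,0],"claw": 28}
  ]
}}

```text
time: 20.9
position: [0.6385, 0.1175, 0.1005]
tcp_rot: [3.136, -0.187, -0.001]
contact_force: [-0.6, 2.1, 1.3]
opening: 0.0279
grip_force: 1.3
```

Call:
{"op": "move_arm", "data": {
  "deltas": [
    {"twist": [0,0,0],"linear": [0,3,0.1],"claw": 28},
    {"twist": [0,0,0],"linear": [0,3,0.2],"claw": 28},
    {"twist": [0,0,0],"linear": [0,3,0.3],"claw": 28}
  ]
}}

```text
time: 21.2
position: [0.6375, 0.1086, 0.0999]
tcp_rot: [3.136, -0.187, -0.0]
contact_force: [0.2, 1.1, 1.2]
opening: 0.0281
grip_force: 1.1
```

Call:
{"op": "move_arm", "data": {
  "deltas": [
    {"twist": [0,0,0],"linear": [0,3,0.4],"claw": 28},
    {"twist": [0,0,0],"linear": [0,3,0.5],"claw": 28}
  ]
}}

```text
time: 21.4
position: [0.637, 0.1038, 0.0995]
tcp_rot: [-3.134, 0.188, -0.0]
contact_force: [-1.8, 10.0, 6.0]
opening: 0.0282
grip_force: 4.8
```

Call:
{"op": "move_arm", "data": {
  "deltas": [
    {"twist": [0,0,0],"linear": [0,2.5,0.5],"claw": 28},
    {"twist": [0,0,0],"linear": [0,2.5,0.6],"claw": 28}
  ]
}}

```text
time: 21.6
position: [0.6368, 0.0994, 0.0988]
tcp_rot: [-3.134, 0.187, -0.002]
contact_force: [-0.1, 9.8, 5.6]
opening: 0.0279
grip_force: 4.6
```

Call:
{"op": "move_arm", "data": {
  "deltas": [
    {"twist": [0,0,0],"linear": [0,2.5,0.8],"claw": 28},
    {"twist": [0,0,0],"linear": [0,2.5,0.8],"claw": 28},
    {"twist": [0,0,0],"linear": [0,2.5,0.9],"claw": 28}
  ]
}}

```text
time: 21.9
position: [0.6363, 0.0918, 0.0964]
tcp_rot: [-3.134, 0.187, -0.003]
contact_force: [0.5, 7.9, 6.3]
opening: 0.028
grip_force: 4.2
```

Call:
{"op": "move_arm", "data": {
  "deltas": [
    {"twist": [0,0,0],"linear": [0,2.5,1],"claw": 28},
    {"twist": [0,0,0],"linear": [0,2.5,1.1],"claw": 28},
    {"twist": [0,0,0],"linear": [0,2.5,1.1],"claw": 28}
  ]
}}

```text
time: 22.2
position: [0.6355, 0.0842, 0.0932]
tcp_rot: [-3.134, 0.187, -0.003]
contact_force: [1.4, 7.6, 5.5]
opening: 0.0282
grip_force: 3.8
```

```bash
python3 - <<'E'
from look import *
np.set_printoptions(precision=4,suppress=True)
C=[read_camera('scene'),read_camera('side')]
q=[]
for k in C:
    b=max(blobs(k['image'],(100,120,60),(125,255,255)),key=lambda t:t[0]);q.append(quad(b[3]));print(q[-1].tolist())
E
```

```text
[[347, 151], [357, 174], [327, 216], [320, 175]]
[[229, 140], [310, 151], [299, 241], [221, 227]]
```

```bash
cat >> look.py <<'E'
CH=np.array([.452,.096,0]);EX=np.array([.9928,-.1197,0]);EY=np.array([.1197,.9928,0])
def lidang(c,u,xc):
    "ray onto chest plane x=xc; angle of that point about the hinge line (outer top edge n=12mm)"
    f,M,e=cam(c);d=M@np.array([(u[0]-c['cx'])/f,(u[1]-c['cy'])/f,1])
    P=e+d*((xc-(e-CH)@EX)/(d@EX)); y=(P-CH)@EY-.11; z=P[2]-.08
    return round(float(np.arctan2(z,-y)),3),round(float(np.hypot(y,z)),3)
E
python3 - <<'E'
from look import *
import pickle
D=pickle.load(open('d0.pkl','rb'));a,b=D['scene'][1],D['side'][1]
for u,x in(((320,175),.1),((347,151),-.1)):print('scene',lidang(a,u,x))
for u,x in(((229,140),.1),((310,151),-.1)):print('side',lidang(b,u,x))
E
```

```text
scene (1.323, 0.19)
scene (0.734, 0.068)
side (1.163, 0.217)
side (1.262, 0.22)
```

The knee is folded and the lid has been drawn to about 1.2, below the lock's reach. I'll relieve the contact and lift out.

Call:
{"op": "move_arm", "data": {
  "deltas": [
    {"twist": [0,0,0],"linear": [0,-3,-1.5],"claw": 28},
    {"twist": [0,0,0],"linear": [0,-3,-1.5],"claw": 34},
    {"twist": [0,0,0],"linear": [0,-3,-1.5],"claw": 40},
    {"twist": [0,0,0],"linear": [0,0,0],"claw": 40},
    {"twist": [0,0,0],"linear": [0,0,0],"claw": 40}
  ]
}}

```text
time: 22.8
position: [0.6353, 0.0922, 0.0967]
tcp_rot: [3.136, -0.187, -0.001]
contact_force: [0.4, 1.5, 0.5]
opening: 0.0397
grip_force: 1.0
```

Call:
{"op": "move_arm", "data": {
  "deltas": [
    {"twist": [0,0,0],"linear": [0,0,-8],"claw": 40},
    {"twist": [0,0,0],"linear": [0,0,-15],"claw": 40},
    {"twist": [0,0,0],"linear": [0,0,-30],"claw": 40},
    {"twist": [0,0,0],"linear": [0,0,-45],"claw": 40},
    {"twist": [0,0,0],"linear": [0,20,-45],"claw": 40},
    {"twist": [0,0,0],"linear": [0,30,-45],"claw": 40},
    {"twist": [0,0,0],"linear": [0,30,-45],"claw": 40},
    {"twist": [0,0,0],"linear": [0,10,-45],"claw": 34},
    {"twist": [0,0,0],"linear": [0,0,0],"claw": 34},
    {"twist": [0,0,0],"linear": [0,0,0],"claw": 34}
  ]
}}

```text
time: 23.8
position: [0.6257, 0.0064, 0.3709]
tcp_rot: [3.136, -0.189, 0.007]
contact_force: [-0.5, 1.0, -0.6]
opening: 0.0341
grip_force: 0.0
```

```bash
python3 - <<'E'
from look import *
np.set_printoptions(precision=4,suppress=True)
s=ctrl.get_state();print(s['position'],s['contact_force'])
C=[read_camera('scene'),read_camera('side')]
b=max(blobs(C[1]['image'],(100,120,60),(125,255,255)),key=lambda t:t[0]);q=quad(b[3]);print(q.tolist())
q=sorted(q.tolist(),key=lambda t:t[1])[:2];q.sort();print(lidang(C[1],q[0],.1),lidang(C[1],q[1],-.1))
u=[[b[1] for b in blobs(k['image'],(0,170,80),(5,255,255),15) if 30<b[0]<150 and b[1][1]>150] for k in C];print(u)
x=tri(C[0],u[0][0],C[1],u[1][0]);print(x,(x-CH)@EX,(x-CH)@EY)
E
```

```text
[0.6257 0.0064 0.3709] [-0.4582  1.0104 -0.6409]
[[228, 140], [310, 151], [299, 241], [221, 227]]
(1.2, 0.217) (1.262, 0.22)
[[array([283.7, 232.5])], [array([200.4, 193.4])]]
[0.6331 0.1103 0.1196] 0.17806316615170814 0.035827058219891815
```

Call:
{"op": "move_arm", "data": {
  "deltas": [
    {"twist": [0,0,0],"linear": [-20,0,-10],"claw": 50},
    {"twist": [0,0,0],"linear": [-40,-10,0],"claw": 50},
    {"twist": [0,0,0],"linear": [-40,-20,0],"claw": 50},
    {"twist": [0,0,0],"linear": [-40,-25,0],"claw": 50},
    {"twist": [0,0,0],"linear": [-33,-22,0],"claw": 50},
    {"twist": [0,0,0],"linear": [-10,-10,0],"claw": 50},
    {"twist": [0,0,0],"linear": [0,0,0],"claw": 50},
    {"twist": [0,0,0],"linear": [0,0,0],"claw": 50}
  ]
}}

```text
time: 24.7
position: [0.4546, 0.1154, 0.3776]
tcp_rot: [3.135, -0.185, -0.001]
contact_force: [0.4, 0.4, 0.2]
opening: 0.0502
grip_force: 0.0
```

```bash
python3 - <<'E'
from look import *
np.set_printoptions(precision=4,suppress=True)
s,c=snap('wrist','w9.png');print(s['position'],s['contact_force'])
P=CH+.0214*EY+[0,0,.3245];print('pred',P,proj(c,P,s))
h=cv2.cvtColor(c['image'],cv2.COLOR_BGR2HSV)
m=cv2.inRange(h,(0,0,110),(180,45,255));m[:,:120]=0;m[:,400:]=0
n,l,st,ce=cv2.connectedComponentsWithStats(m)
for i in range(1,n):
    if st[i,4]>150:print(st[i],ce[i])
for r in(190,205,220,235,250):
    x=np.where(m[r,200:320])[0]+200; print(r,x.min() if len(x) else None,x.max() if len(x) else None, h[r,230:290:6].tolist() if r==220 else '')
E
```

```text
[0.4546 0.1154 0.3776] [0.3811 0.3769 0.1976]
pred [0.4546 0.1172 0.3245] [[252.0547 212.3247]]
[237  28   8  24 181] [240.5138  39.5635]
[285 135  28  27 594] [298.3687 148.0067]
[ 221  136   29   74 1065] [240.2498 170.4207]
[237 228  11  52 510] [241.5882 253.0725]
[280 310  37  32 945] [296.9937 325.1302]
190 236 249 
205 236 248 
220 None None [[106, 181, 104], [21, 30, 86], [34, 17, 104], [36, 14, 93], [15, 160, 123], [15, 163, 122], [16, 160, 123], [16, 163, 128], [16, 158, 174], [17, 157, 184]]
235 237 246 
250 237 246
```

Call:
{"op": "move_arm", "data": {
  "deltas": [
    {"twist": [0,0,0],"linear": [0,-8,10],"claw": 44},
    {"twist": [0,0,0],"linear": [0,0,25],"claw": 44},
    {"twist": [0,0,0],"linear": [0,0,25],"claw": 44},
    {"twist": [0,0,0],"linear": [0,0,10],"claw": 44},
    {"twist": [0,0,0],"linear": [0,0,0],"claw": 2},
    {"twist": [0,0,0],"linear": [0,0,0],"claw": 2},
    {"twist": [0,0,0],"linear": [0,0,0],"claw": 2},
    {"twist": [0,0,0],"linear": [0,0,0],"claw": 2},
    {"twist": [0,0,0],"linear": [0,0,0],"claw": 2},
    {"twist": [0,0,0],"linear": [0,0,0],"claw": 2}
  ],
  "grip_force": 35
}}

```text
time: 25.75
position: [0.4559, 0.1235, 0.3088]
tcp_rot: [-3.135, 0.187, -0.004]
contact_force: [3.5, -0.0, 0.6]
opening: 0.0088
grip_force: 34.3
```

```bash
python3 - <<'E'
from look import *
s=ctrl.get_state();p=s['position'];print(p,s['opening'],s['contact_force'])
# reference: at theta=0, TCP was (.4349,-.0571,.0682)
y0=(np.array([.4349,-.0571,0])-CH)@EY; y=(p-CH)@EY; print(y0,y)
Y=y-y0-.260; Z=p[2]-.0682+.006
th=np.arctan2(Z,-Y)-np.arctan2(.006,.26);print('theta',th,np.hypot(Y,Z))
t=np.r_[np.linspace(th,0,22)]
q=1e3*np.c_[-.26*np.cos(t)+.006*np.sin(t),.26*np.sin(t)+.006*np.cos(t)]
for a,d in zip(t[1:],np.diff(q,axis=0)):print(round(a,2),'y %.1f z %.1f'%(-d[0],-d[1]))
E
```

```text
[0.45587305 0.12346443 0.3088371 ] 0.008762206082390735 [ 3.4810744  -0.02606245  0.60718315]
-0.15404455000000003 0.02773028995600008
theta 1.2405924705665239 0.25874511506281284
1.18 y 14.5 z 5.1
1.12 y 14.2 z 5.9
1.06 y 13.8 z 6.7
1.0 y 13.4 z 7.6
0.95 y 12.9 z 8.3
0.89 y 12.4 z 9.1
0.83 y 11.8 z 9.8
0.77 y 11.2 z 10.5
0.71 y 10.6 z 11.1
0.65 y 9.9 z 11.7
0.59 y 9.2 z 12.3
0.53 y 8.5 z 12.8
0.47 y 7.7 z 13.3
0.41 y 6.9 z 13.7
0.35 y 6.1 z 14.1
0.3 y 5.2 z 14.4
0.24 y 4.4 z 14.7
0.18 y 3.5 z 15.0
0.12 y 2.6 z 15.1
0.06 y 1.7 z 15.3
0.0 y 0.8 z 15.3
```

The lid bar is gripped at about 1.24 rad. Lowering it along the arc.

Call:
{"op": "move_arm", "data": {
  "deltas": [
    {"twist": [0,0,0],"linear": [0,7.3,2.4],"claw": 2},
    {"twist": [0,0,0],"linear": [0,7.2,2.7],"claw": 2},
    {"twist": [0,0,0],"linear": [0,14.2,5.9],"claw": 2},
    {"twist": [0,0,0],"linear": [0,13.8,6.7],"claw": 2},
    {"twist": [0,0,0],"linear": [0,13.4,7.6],"claw": 2}
  ]
}}

```text
time: 26.25
position: [0.4485, 0.0668, 0.2824]
tcp_rot: [-3.136, 0.188, -0.002]
contact_force: [4.9, 3.8, 1.0]
opening: 0.0085
grip_force: 35.1
```

Call:
{"op": "move_arm", "data": {
  "deltas": [
    {"twist": [0,0,0],"linear": [0,12.9,8.3],"claw": 2},
    {"twist": [0,0,0],"linear": [0,12.4,9.1],"claw": 2},
    {"twist": [0,0,0],"linear": [0,11.8,9.8],"claw": 2},
    {"twist": [0,0,0],"linear": [0,11.2,10.5],"claw": 2},
    {"twist": [0,0,0],"linear": [0,10.6,11.1],"claw": 2},
    {"twist": [0,0,0],"linear": [0,9.9,11.7],"claw": 2}
  ]
}}

```text
time: 26.85
position: [0.4396, -0.0014, 0.2211]
tcp_rot: [3.136, -0.187, -0.002]
contact_force: [1.6, 2.2, 4.4]
opening: 0.0087
grip_force: 35.8
```

Call:
{"op": "move_arm", "data": {
  "deltas": [
    {"twist": [0,0,0],"linear": [0,9.2,12.3],"claw": 2},
    {"twist": [0,0,0],"linear": [0,8.5,12.8],"claw": 2},
    {"twist": [0,0,0],"linear": [0,7.7,13.3],"claw": 2},
    {"twist": [0,0,0],"linear": [0,6.9,13.7],"claw": 2},
    {"twist": [0,0,0],"linear": [0,6.1,14.1],"claw": 2},
    {"twist": [0,0,0],"linear": [0,5.2,14.4],"claw": 2},
    {"twist": [0,0,0],"linear": [0,0,0],"claw": 2}
  ]
}}

```text
time: 27.55
position: [0.4339, -0.0445, 0.1395]
tcp_rot: [3.136, -0.188, -0.005]
contact_force: [2.7, -0.4, -5.1]
opening: 0.0083
grip_force: 34.8
```

Call:
{"op": "move_arm", "data": {
  "deltas": [
    {"twist": [0,0,0],"linear": [0,4.4,14.7],"claw": 2},
    {"twist": [0,0,0],"linear": [0,3.5,15],"claw": 2},
    {"twist": [0,0,0],"linear": [0,2.6,15.1],"claw": 2},
    {"twist": [0,0,0],"linear": [0,1.5,12],"claw": 2},
    {"twist": [0,0,0],"linear": [0,0.7,9],"claw": 2},
    {"twist": [0,0,0],"linear": [0,0.3,5],"claw": 2},
    {"twist": [0,0,0],"linear": [0,0,0],"claw": 2},
    {"twist": [0,0,0],"linear": [0,0,0],"claw": 2}
  ]
}}

```text
time: 28.35
position: [0.4325, -0.0566, 0.0705]
tcp_rot: [-3.136, 0.187, 0.004]
contact_force: [-3.2, -0.9, -4.6]
opening: 0.009
grip_force: 35.4
```

Call:
{"op": "move_arm", "data": {
  "deltas": [
    {"twist": [0,0,0],"linear": [0,0,2],"claw": 2},
    {"twist": [0,0,0],"linear": [0,0,2],"claw": 2},
    {"twist": [0,0,0],"linear": [0,0,0],"claw": 2}
  ]
}}

```text
time: 28.65
position: [0.4325, -0.0568, 0.0669]
tcp_rot: [3.136, -0.187, -0.003]
contact_force: [-4.0, -2.7, -3.6]
opening: 0.0087
grip_force: 35.8
```

Call:
{"op": "move_arm", "data": {
  "deltas": [
    {"twist": [0,0,0],"linear": [0,0,2],"claw": 2},
    {"twist": [0,0,0],"linear": [0,0,1.5],"claw": 2},
    {"twist": [0,0,0],"linear": [0,0,0],"claw": 2}
  ]
}}

```text
time: 28.95
position: [0.4326, -0.0569, 0.0645]
tcp_rot: [3.136, -0.186, -0.002]
contact_force: [-8.6, -2.1, 17.3]
opening: 0.0086
grip_force: 37.8
```

Firm upward resistance (17 N) shows the lid is shut. I'll ease off, release, rise and verify.

Call:
{"op": "move_arm", "data": {
  "deltas": [
    {"twist": [0,0,0],"linear": [0,0,-1],"claw": 2},
    {"twist": [0,0,0],"linear": [0,0,0],"claw": 34},
    {"twist": [0,0,0],"linear": [0,0,0],"claw": 34},
    {"twist": [0,0,0],"linear": [0,0,0],"claw": 34},
    {"twist": [0,0,0],"linear": [0,0,0],"claw": 34},
    {"twist": [0,0,0],"linear": [0,0,-15],"claw": 34},
    {"twist": [0,0,0],"linear": [0,0,-35],"claw": 34},
    {"twist": [0,0,0],"linear": [0,0,-45],"claw": 34},
    {"twist": [0,0,0],"linear": [0,0,-45],"claw": 34},
    {"twist": [0,0,0],"linear": [0,0,0],"claw": 34}
  ]
}}

```text
time: 29.95
position: [0.4373, -0.0572, 0.2097]
tcp_rot: [3.135, -0.187, 0.017]
contact_force: [1.2, 0.1, 0.2]
opening: 0.0338
grip_force: 0.0
```

```bash
python3 - <<'E'
from look import *
import pickle
np.set_printoptions(precision=4,suppress=True)
s=ctrl.get_state();print(s['position'],s['contact_force'],s['opening'])
D=pickle.load(open('d0.pkl','rb'))
for n in('scene','side'):
    c=read_camera(n)
    for im in(D[n][1]['image'],c['image']):
        b=max(blobs(im,(100,120,60),(125,255,255)),key=lambda t:t[0]);print(n,b[0],b[1],quad(b[3]).tolist(),[x[1].tolist() for x in blobs(im,(0,170,80),(5,255,255),20)])
E
```

```text
[ 0.4373 -0.0572  0.2097] [1.2409 0.0887 0.2411] 0.0338224353341603
scene 5530 [304.5 178.7] [[286, 135], [358, 168], [325, 225], [248, 185]] [[92.8, 31.7], [420.0, 214.4], [262.1, 241.5]]
scene 5542 [304.4 178.7] [[286, 135], [358, 168], [325, 225], [248, 185]] [[92.8, 31.7], [420.2, 214.3], [262.2, 241.2]]
side 3802 [271.7 208.9] [[222, 223], [249, 180], [316, 190], [300, 239]] [[365.8, 92.5], [210.2, 214.6], [269.0, 296.9]]
side 3808 [271.7 208.9] [[222, 223], [248, 180], [316, 190], [300, 239]] [[365.9, 92.5], [210.1, 214.6], [269.0, 296.8]]
```

```bash
python3 -c "
from bench import ticket
print(ticket.job_done())"
```

```text
the job is handed in; nothing more can be done
None
```

I handed the job in at about 30 s with the blue jar stowed upright, the stay folded and the lid shut. In the camera images the lid, red bar and bottle match the starting view. I did not re-measure the yellow and green jars at the end, and no verdict came back.

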